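# Tip the honing block into its case and shut the lid

### The arm

A 6-joint arm with a two-finger parallel gripper is mounted at the origin on the work surface. World frame = base frame: x ahead of the robot, y to its left, z up, the work surface at z = 0. Lengths are in m, angles in degrees, forces in N, time in s.
With the tool pointing down it reaches from about 0.25 to 0.725 m from the base axis. Payload 9.7 kg.
Tool frame: the origin (TCP) lies midway between the tips of the shut fingers; the grasp point (between the pads) lies bot.hold_point_z behind it (bot.hold_point_z is the distance from the TCP to the grasp point, in m); z points along the fingers, y is the line along which they close (so a half turn about z gives the same grasp; the last joint's range is limited). The gripper opens to 85 mm and grips with 20 to 120 N. Pads are 22 mm wide; open, the fingers measure 114 mm over their backs; the gripper's body (76 mm by 85 mm) begins 54 mm behind the grasp point. The pads swing forward as they close: fully open they stand 13 mm farther back than shut.
Start: joints at [-73.052, 4.979, 10.078, 95.1, 0, 90], TCP at [0.16, -0.526, 0.231] pointing down, gripper open.
Joint ranges: [-179.16, 179.16], [-48.56, 103.87], [-65.8, 70.77], [-126.05, 130.52], [-82.76, 87.17], [-180, 180]. Speed limits (degrees/s): [127.2, 127.2, 147.25, 180, 180, 180].

### API

Orientations are given as [roll, pitch, yaw] about the fixed x, y, z axes, in that order (R = Rz(yaw) Ry(pitch) Rx(roll)).
In Python, from workcell import bot, camera, camera_model, ticket gives the robot as it stands.
- The arm moves only by the tool send_rows, never from a script. Its argument "targets" is text: rows parted by semicolons, each of 5 numbers parted by spaces: the shift along the tool's x, y, z in mm, then the turn about the tool's z in degrees, then the closure in counts, from 0 (fully open) to 255 (shut). A call has 1 to 20 rows; each row is the pose to reach, as a shift and turn from the pose commanded when the call began, along the tool's axes at that moment; what a row does not reach only later rows make up. A row lasts 1/8 s, in which the tool goes at most 62.5 mm and 10.7 degrees, less where a joint would pass 70% of its speed; a pose out of reach is approached as far as the arm can. A call with a gripper value outside its range is refused whole. The fingers move at their own pace and stop on an object; "newtons" is the grip in N (left out, the last holds). Time passes only in rows, so rows that repeat a pose let the fingers close. It gives the time, the measured TCP pose, the force, the opening and the grip force at its end, in the units of the state.
- bot.get_obs(): the state, without advancing time (a new reading comes with each control period).
- camera(name): name is "scene" or "side" or "wrist"; returns the picture (384x512x3 uint8, blue, green, red); there is no depth.
- camera_model(name): a dict with "K" (3x3 intrinsics, pixels), "pose" (4x4, takes a point from camera to world coordinates); the wrist camera has in their place "T_tool_cam" (4x4, takes a point from camera to tool coordinates, whose origin is the TCP and whose axes are the flange's). Camera axes: x right, y down, z forward; pixel columns grow to the right and rows downward; lengths in m; the calibration is good to about 2 mm. The wrist camera is an equidistant fisheye: a pixel r from the principal point sees the ray r / f radians off the axis. A picture is of the moment at which its call begins: read the wrist's pose just before it. camera_model takes no time and is no camera call.
- ticket.job_done(): hands the job in; it is judged then, once.
The state is a dict: "time": time; "q": joint angles; "qd": joint speeds; "joint_efforts": joint torques, N m; "ee_pos": TCP position; "tcp_rot": TCP orientation; "wrist_force": force on the tool from outside, world axes, zero at the start; "torque": the same for the moment, N m; "opening": finger opening in m; "grasp_force": force on a finger pad.
Only numpy, scipy, OpenCV 4.12 (cv2) and the standard library are available. Lean on these libraries where they do the work, as an engineer would, in place of code of your own. Each camera call takes 0.05 s, during which the arm holds its last target. There are 200 camera calls.

### The job

Put the sharpening kit away by pushing alone: push over the honing block that stands on end in the open wooden case, so that it lies flat in its own bay with its leather face up, then push the hinged lid fully shut. Do not pick the block up, and leave the other block in the case and the things around the case where they are.

Things in the scene. Friction and masses are not known exactly. Their poses are not given: they have to be found in the camera images.
- case: open plywood case, fixed to the bench, outside 146 mm (its x) by 212 mm (its y) by 45 mm high, walls and floor 6 mm. Origin: centre of its underside, z up. The lid is hinged on the +x long side. The +y end is nearer the robot: a block stands at that end of one bay, another block lies in the other bay.
- case_in (a point): centre of the case's floor, 6 mm above the bench. A 33 mm high divider runs along the case's y at x = 0 and makes two bays, each 64 mm wide (x) and 200 mm long (y), centred at x = -35 mm and x = +35 mm.
- lid (a joint): angle of the case's lid, a plain wooden board 146 by 212 by 8 mm without a handle: 0 = fully shut on the rim, 1.57 = upright, 2.0 = its stop, leaning back away from the case. It starts open, at 1.65 to 1.95. The hinge is stiff: the lid stays at any angle where it is left; about 3 N at its free edge moves it.
- lid_hinge (a point): middle of the lid's hinge line, on the case's +x rim, 45 mm above the bench; the line runs along the case's y, and the lid's underside passes through it
- lid_edge (a point): middle of the lid's free edge, on its outer face (which is the top face when shut), 146 mm from the hinge line
- block: the honing block to tip: light wood with a dark leather face, 150 mm long (its z), 50 mm wide (x), 25 mm thick (y), 0.1 to 0.2 kg, loose. Starts standing on end in a bay: origin at the centre of its foot, z up, y out of the leather face, which looks to the case's +y end wall, about 8 mm away. Pushed towards the case's -y it tips over its foot's edge and has room to lie flat.
- block_mid (a point): centre of the block to tip, 75 mm from its foot: 81 mm above the bench while it stands; its top is then 156 mm above the bench
- spare: the other honing block, alike, already lying flat in the other bay, leather up: origin at the middle of the underside of its end nearer the robot, length along its -y, z up
- spare_mid (a point): centre of the other, lying block
- glue: bystander: bottle of glue, 40 mm across, 130 mm tall; origin on its underside
- jar: bystander: squat amber jar, 60 mm across, 70 mm tall; origin on its underside
- tin: bystander: low closed steel tin, 68 mm across, 45 mm tall; origin on its underside
- bearing: bystander: steel bearing ring lying flat, 52 mm outside, 15 mm high; origin on its underside
- screwdriver: bystander: screwdriver lying on the bench; origin near its middle
- wrench: bystander: wrench lying on the bench; origin near its middle
There are look-alikes about, which are no part of the job. Leave any red or turquoise look-alike of the block alone.

How it is judged:
By the outcome, as a careful person would: the job done as asked, in the order asked, and still so for the second after the job is handed in, with the robot touching nothing.
It also fails if it takes over 45 s, if anything falls off the work surface, if the arm or the gripper's body presses on something with over 40 N, if the wrist force passes 120 N, or if a joint passes its speed limit or range.

## Working session

There is one attempt and no reset: what is moved stays moved. The work goes in short steps, Python scripts to look and compute and a tool call to move; the robot and the scene stay as the last step left them, time stands still between calls to the robot, and variables do not carry over. Pictures are saved under pics/ and viewed, at most 10 in all, crops included, and the job is handed in when it is done.

Besides the shell and the picture viewer there is one more tool, called after ">>>" as name(argument=value, ...) on one line, values as JSON. send_rows: Moves the arm, as the interface text tells. Its arguments: {"type":"object","properties":{"targets":{"type":"string"},"newtons":{"type":"number"}},"required":["targets"]}

```bash
mkdir -p pics; ls
python3 - <<'E'
from workcell import bot, camera, camera_model
import cv2, numpy as np
o=bot.get_obs(); print(o['ee_pos'],o['tcp_rot'],bot.hold_point_z,o['time'])
a=camera('scene');b=camera('side')
cv2.imwrite('pics/scene.png',a);cv2.imwrite('pics/side.png',b)
for n in('scene','side'):
  m=camera_model(n);print(n,np.round(m['K'],1).tolist(),np.round(m['pose'],3).tolist())
E
```

```text
pics
[ 0.16024923 -0.52590436  0.2305912 ] [-1.79924615e+02  1.27922969e-03  1.69466648e+01] 0.0187 0.0
scene [[393.4, 0.0, 256.9], [0.0, 393.4, 189.2], [0.0, 0.0, 1.0]] [[-0.768, 0.374, -0.52, 0.975], [0.641, 0.457, -0.617, 0.512], [0.007, -0.807, -0.59, 0.578], [0.0, 0.0, 0.0, 1.0]]
side [[459.3, 0.0, 254.5], [0.0, 459.3, 195.7], [0.0, 0.0, 1.0]] [[0.956, -0.214, 0.202, 0.328], [-0.294, -0.647, 0.704, -0.741], [-0.02, -0.732, -0.681, 0.831], [0.0, 0.0, 0.0, 1.0]]
```

View pics/scene.png

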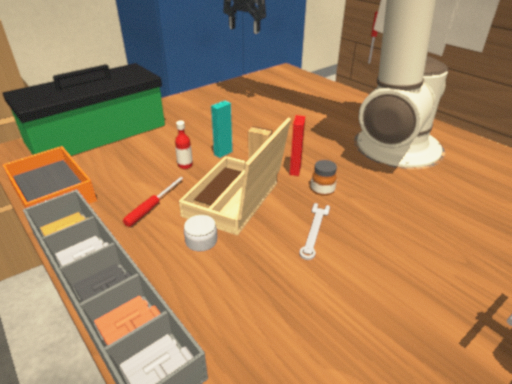

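View pics/side.png

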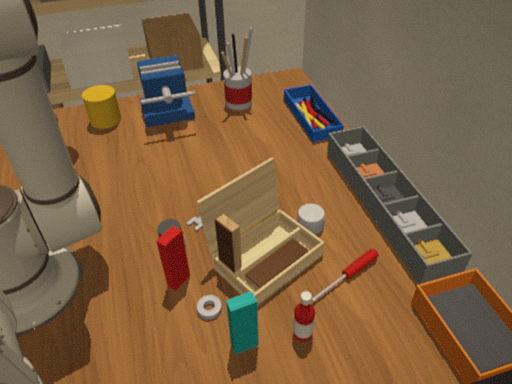

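Side view: the case is at about (265,255). The lid stands open on the far (+y world) side, the block stands at (228,243), and the spare lies at (280,262) in the near bay. The red look-alike (174,258) and the turquoise one (243,322) are near the robot end. I'll enlarge both views to read the corners.

Run:
```python
import cv2, numpy as np
a=cv2.imread('pics/side.png')[150:360,150:350]
b=cv2.imread('pics/scene.png')[90:260,170:350]
f=lambda i,s:cv2.resize(i,None,fx=s,fy=s,interpolation=cv2.INTER_CUBIC)
cv2.imwrite('pics/c1.png',f(a,2.8));cv2.imwrite('pics/c2.png',f(b,3.4))
```

```text
(no output)
```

View pics/c1.png

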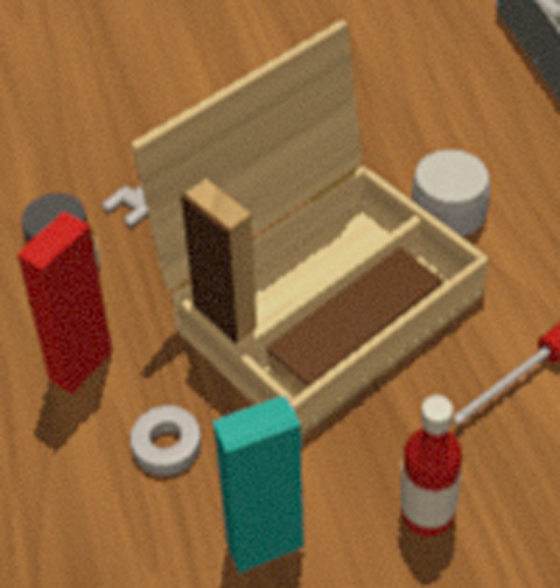

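View pics/c2.png

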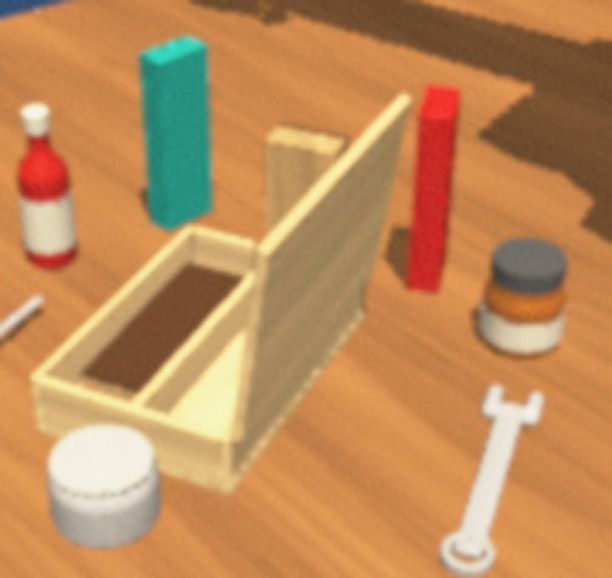

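```bash
cat > h.py <<'E'
from workcell import bot, camera, camera_model
import cv2, numpy as np
from scipy.optimize import least_squares
def ray(n,px):
    m=camera_model(n);K=np.array(m['K']);T=np.array(m['pose'])
    d=T[:3,:3]@np.linalg.inv(K)@[px[0],px[1],1];return T[:3,3],d
def onz(n,px,z):
    c,d=ray(n,px);return c+d*(z-c[2])/d[2]
def tri(l):
    A=[];b=[]
    for n,p in l:
        c,d=ray(n,p);d=d/np.linalg.norm(d);P=np.eye(3)-np.outer(d,d);A.append(P);b.append(P@c)
    return np.linalg.lstsq(np.vstack(A),np.hstack(b),rcond=None)[0]
S=lambda x,y:('side',(x/2.8+150,y/2.8+150))
C=lambda x,y:('scene',(x/3.4+170,y/3.4+90))
E
python3 - <<'E'
from h import *
np.set_printoptions(precision=4,suppress=True)
s={'+-':S(362,170),'--':S(486,260),'-+':S(299,408),'++':S(178,297)}
s2={'+-':C(232,443),'--':C(37,380),'-+':C(190,228)}
P=[];Q=[]
for d in(s,s2):
  for k,v in d.items():
    w=onz(*v,.045);print(k,v[0],w)
    P.append(w[:2]);Q.append([(.073 if k[0]=='+' else -.073),(.106 if k[1]=='+' else -.106)])
P=np.array(P);Q=np.array(Q)
f=lambda p:(Q@np.array([[np.cos(p[2]),np.sin(p[2])],[-np.sin(p[2]),np.cos(p[2])]])+p[:2]-P).ravel()
r=least_squares(f,[.5,-.2,1.57]);x,y,t=r.x
print('case',x,y,np.degrees(t),np.round(r.fun.reshape(-1,2)*1e3,1).tolist())
R=np.array([[np.cos(t),-np.sin(t)],[np.sin(t),np.cos(t)]])
loc=lambda w:np.r_[R.T@(w[:2]-[x,y]),w[2]]
for v in[S(184,198),S(208,180),S(255,213),S(234,232),C(268,145),C(278,127),C(344,140)]:
  print('top',v[0],loc(onz(*v,.156)))
for l in([S(135,147),C(408,97)],[S(345,22),C(262,252)]): w=tri(l);print('lidedge',w,loc(w))
for n,v in dict(red=S(55,240),turq=S(258,420)).items(): print(n,onz(*v,.15),loc(onz(*v,.15)))
for n,v in dict(bear=S(166,440),jar=S(55,215),tin=S(450,170),glue=S(437,405)).items():
  z=dict(bear=.015,jar=.07,tin=.045,glue=.13)[n];w=onz(*v,z);print(n,w,loc(w))
E
```

```text
+- side [0.6019 0.0001 0.045 ]
-- side [ 0.6626 -0.1278  0.045 ]
-+ side [ 0.4773 -0.2168  0.045 ]
++ side [ 0.4176 -0.0883  0.045 ]
+- scene [0.6058 0.0145 0.045 ]
-- scene [ 0.665  -0.1145  0.045 ]
-+ scene [ 0.4781 -0.2032  0.045 ]
case 0.5401507434125538 -0.10236452472363282 115.86397286753636 [[1.8, 9.4], [4.8, 6.0], [-0.7, 2.5], [-4.6, 5.4], [-2.1, -4.9], [2.4, -7.3], [-1.5, -11.1]]
top side [0.0577 0.0939 0.156 ]
top side [0.0597 0.0693 0.156 ]
top side [0.0105 0.0666 0.156 ]
top side [0.0071 0.0896 0.156 ]
top scene [0.0229 0.0563 0.156 ]
top scene [0.0181 0.0826 0.156 ]
top scene [0.066  0.0842 0.156 ]
lidedge [ 0.4029 -0.0567  0.1854] [0.1009 0.1036 0.1854]
lidedge [0.5951 0.0311 0.1862] [ 0.0961 -0.1077  0.1862]
red [ 0.334  -0.0973  0.15  ] [0.0945 0.1833 0.15  ]
turq [ 0.4303 -0.2875  0.15  ] [-0.1187  0.1796  0.15  ]
bear [ 0.381  -0.1935  0.015 ] [-0.0125  0.1829  0.015 ]
jar [0.3392 0.0056 0.07  ] [0.1848 0.1337 0.07  ]
tin [ 0.674  -0.0236  0.045 ] [ 0.0125 -0.1548  0.045 ]
glue [ 0.5469 -0.2987  0.13  ] [-0.1797  0.0796  0.13  ]
```

Run:
```python
from h import *
np.set_printoptions(precision=4,suppress=True)
for n,a,b in[('+-',S(362,170),C(232,443)),('--',S(486,260),C(37,380)),('-+',S(299,408),C(190,228)),('top',S(208,180),C(344,140)),('top',S(184,198),C(278,127))]:
  w=tri([a,b]);e=[]
  for q in(a,b):
    c,d=ray(*q);d/=np.linalg.norm(d);v=w-c;e.append(np.linalg.norm(v-d*(d@v)))
  print(n,w,e)
for n in('scene','side'): print(np.array(camera_model(n)['pose'])[:3,3])
```

```text
+- [0.6028 0.0076 0.0383] [np.float64(0.0017719971815896263), np.float64(0.0017719971815892595)]
-- [ 0.6633 -0.1224  0.0391] [np.float64(0.0019766907541157643), np.float64(0.001976690754115312)]
-+ [ 0.4759 -0.2114  0.0395] [np.float64(0.002962302432679288), np.float64(0.002962302432679825)]
top [ 0.4466 -0.0763  0.1586] [np.float64(0.006285042220819715), np.float64(0.006285042220820202)]
top [ 0.4439 -0.1122  0.1628] [np.float64(0.01847157222589137), np.float64(0.018471572225892026)]
[0.9754 0.5121 0.5776]
[ 0.3277 -0.741   0.8305]
```

>>> send_rows(targets="50 -43 0 -3 255; 100 -87 0 -6 255; 150 -130 0 -9 255; 200 -174 0 -9 255; 250 -217 0 -9 255; 300 -260 0 -9 255; 330 -287 0 -9 255; 350 -305 0 -9 255; 356 -310 0 -9 255; 356 -310 0 -9 255; 356 -310 0 -9 255", newtons=40)

```text
time: 1.48
ee_pos: [0.4101, -0.1267, 0.2313]
tcp_rot: [180.0, 0.0, 25.9]
wrist_force: [1.0, 0.2, 0.2]
opening: -0.0001
grasp_force: 0.0
```

Run:
```python
from h import *
o=bot.get_obs();print(o['time'],o['ee_pos'],o['tcp_rot'],o['wrist_force'],o['opening'])
w=camera('wrist');s=camera('side')
cv2.imwrite('pics/w1.png',w)
cv2.imwrite('pics/m1.png',np.hstack([cv2.resize(w,(400,300)),cv2.resize(s[120:345,110:410],(400,300))]))
m=camera_model('wrist');print(np.round(m['K'],1).tolist(),np.round(m['T_tool_cam'],3).tolist())
```

```text
1.475 [ 0.41009756 -0.12665291  0.23127226] [1.79996521e+02 1.06252530e-02 2.58750133e+01] [0.98821337 0.24430099 0.24074689] -7.676748146100742e-05
[[297.3, 0.0, 255.9], [0.0, 297.3, 194.8], [0.0, 0.0, 1.0]] [[0.0, -0.955, -0.297, 0.076], [1.0, 0.0, 0.001, 0.0], [-0.001, -0.297, 0.955, -0.143], [0.0, 0.0, 0.0, 1.0]]
```

View pics/m1.png

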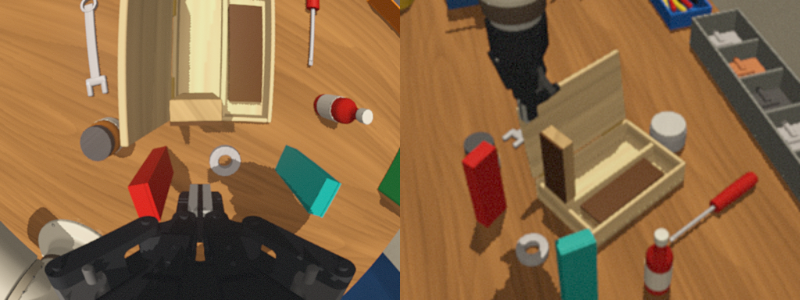

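The wrist view agrees: the block's top near edge is at about (196,122) in the montage, 38 mm ahead of the TCP and centred within 3 mm. Next I descend and push.

>>> send_rows(targets="0 -2 30 0 255; 0 -2 65 0 255; 0 -2 90 0 255; 0 -2 96 0 255; 10 -2 96 0 255; 18 -2 96 0 255; 24 -2 96 0 255; 29 -2 96 0 255; 34 -2 96 0 255; 39 -2 96 0 255; 44 -2 96 0 255; 49 -2 96 0 255; 54 -2 96 0 255; 58 -2 96 0 255; 62 -2 96 0 255; 66 -2 96 0 255; 70 -2 96 0 255; 70 -2 96 0 255; 70 -2 96 0 255; 70 -2 96 0 255")

```text
time: 4.08
ee_pos: [0.4725, -0.0934, 0.1353]
tcp_rot: [180.0, -0.0, 25.9]
wrist_force: [-0.7, -0.0, -0.2]
opening: -0.0005
grasp_force: 0.0
```

Run:
```python
from h import *
o=bot.get_obs();print(o['time'],o['ee_pos'],o['wrist_force'])
w=camera('wrist');s=camera('side')
cv2.imwrite('pics/m2.png',np.hstack([cv2.resize(w,(400,300)),cv2.resize(s[120:345,110:410],(400,300))]))
```

```text
4.075 [ 0.47250289 -0.09343829  0.13532378] [-0.67293792 -0.03023084 -0.19728885]
```

View pics/m2.png

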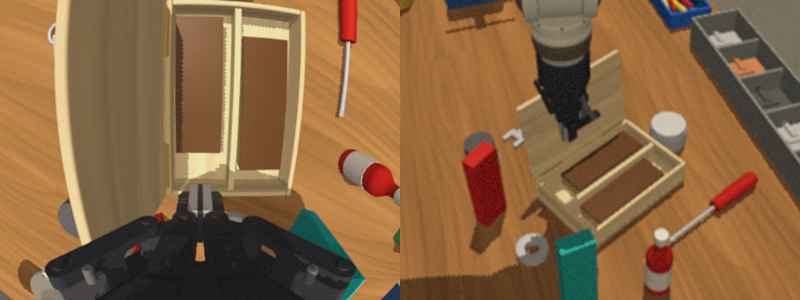

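The block now lies flat in its bay, leather up; in the wrist half of the montage it is at (200,85), with the spare at (262,100) unmoved. Next I go over the lid to its outer side.

>>> send_rows(targets="0 0 -35 0 255; 0 0 -75 0 255; 0 0 -95 0 255; 15 -30 -98 0 255; 35 -65 -98 0 255; 50 -100 -98 0 255; 57 -120 -98 0 255; 57 -127 -98 0 255; 57 -127 -90 0 255; 57 -127 -60 0 255; 57 -127 -30 0 255; 57 -127 -20 0 255; 57 -127 -20 0 255")

```text
time: 5.8
ee_pos: [0.468, 0.0452, 0.1551]
tcp_rot: [-180.0, 0.0, 25.9]
wrist_force: [0.2, -0.6, -0.2]
opening: -0.0002
grasp_force: 0.0
```

Run:
```python
from h import *
o=bot.get_obs();print(o['time'],o['ee_pos'],o['wrist_force'])
w=camera('wrist');s=camera('scene')
cv2.imwrite('pics/m3.png',np.hstack([cv2.resize(w,(400,300)),cv2.resize(s[60:285,120:420],(400,300))]))
```

```text
5.8 [0.46803746 0.04518556 0.15506271] [ 0.20712907 -0.64313445 -0.21553782]
```

View pics/m3.png

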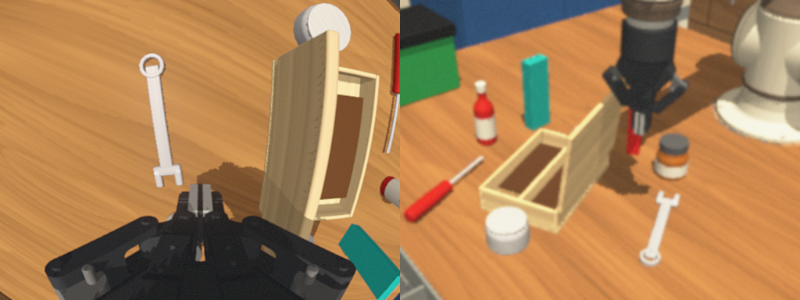

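>>> send_rows(targets="0 14 0 0 255; 0 26 0 0 255; 0 36 0 0 255; 0 44 -1 0 255; 0 52 -3 0 255; 0 60 -4 0 255; 0 68 -5 0 255; 0 76 -5 0 255; 0 84 -5 0 255; 0 92 -4 0 255; 0 99 -3 0 255; 0 106 0 0 255; 0 113 2 0 255; 0 120 4 0 255; 0 127 7 0 255")

```text
time: 7.78
ee_pos: [0.5239, -0.0689, 0.148]
tcp_rot: [-180.0, 0.0, 25.9]
wrist_force: [-0.2, 0.7, 1.2]
opening: 0.0002
grasp_force: 0.8
```

>>> send_rows(targets="0 7 4 0 255; 0 14 8 0 255; 0 20 12 0 255; 0 25 16 0 255; 0 31 21 0 255; 0 36 27 0 255; 0 41 33 0 255; 0 45 39 0 255; 0 49 46 0 255; 0 53 52 0 255; 0 56 59 0 255; 0 59 66 0 255; 0 61 73 0 255; 0 62 79 0 255; 0 63 84 0 255; 0 64 89 0 255; 0 64 89 0 255")

```text
time: 9.9
ee_pos: [0.5516, -0.1259, 0.0588]
tcp_rot: [-180.0, 0.0, 25.9]
wrist_force: [-0.9, 1.1, 0.3]
opening: 0.0005
grasp_force: 0.0
```

Run:
```python
from h import *
o=bot.get_obs();print(o['time'],o['ee_pos'],o['wrist_force'])
w=camera('side');s=camera('scene')
cv2.imwrite('pics/m4.png',np.hstack([cv2.resize(w[150:330,160:400],(400,300)),cv2.resize(s[90:270,150:390],(400,300))]))
```

```text
9.9 [ 0.55158824 -0.12588816  0.05876288] [-0.87960777  1.14744894  0.34561373]
```

View pics/m4.png

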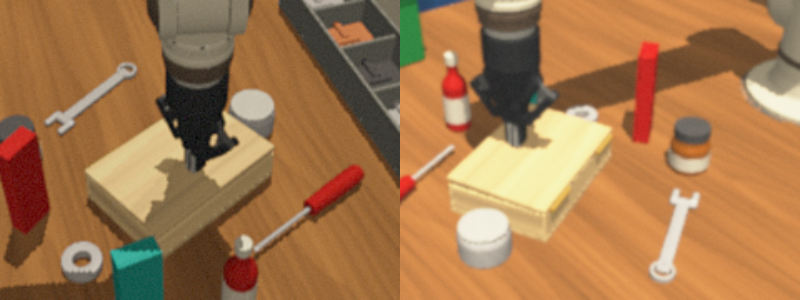

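The lid is almost shut, with the gripper on it near the free edge. Next I press gently.

>>> send_rows(targets="0 0 2 0 255; 0 0 4 0 255; 0 0 5 0 255; 0 0 6 0 255; 0 0 6 0 255")

```text
time: 10.62
ee_pos: [0.5519, -0.126, 0.0536]
tcp_rot: [180.0, -0.0, 25.9]
wrist_force: [0.1, -0.4, 2.3]
opening: -0.0003
grasp_force: 1.6
```

>>> send_rows(targets="0 0 1 0 255; 0 0 1 0 255; 0 0 1 0 255")

```text
time: 11.0
ee_pos: [0.552, -0.126, 0.0535]
tcp_rot: [180.0, -0.0, 25.9]
wrist_force: [-3.5, -0.5, 10.9]
opening: 0.0002
grasp_force: 5.2
```

The force rose to 11 N with no travel, so the lid is on its rim. Next I lift clear and check.

>>> send_rows(targets="0 0 -10 0 255; 0 0 -40 0 255; 0 0 -90 0 255; 0 0 -140 0 255; -40 0 -170 0 255; -100 0 -180 0 255; -150 0 -180 0 255; -150 0 -180 0 255; -150 0 -180 0 255")

```text
time: 12.12
ee_pos: [0.4172, -0.1917, 0.2325]
tcp_rot: [180.0, -0.0, 25.9]
wrist_force: [-0.2, -0.6, 0.0]
opening: 0.0001
grasp_force: 0.0
```

Run:
```python
from h import *
o=bot.get_obs();print(o['time'],o['ee_pos'],o['wrist_force'])
w=camera('side');s=camera('scene')
cv2.imwrite('pics/m5.png',np.hstack([cv2.resize(w[150:350,160:400],(400,333)),cv2.resize(s[90:290,150:390],(400,333))]))
```

```text
12.125 [ 0.41717293 -0.19165136  0.23251957] [-0.16289264 -0.64514321  0.01959869]
```

View pics/m5.png

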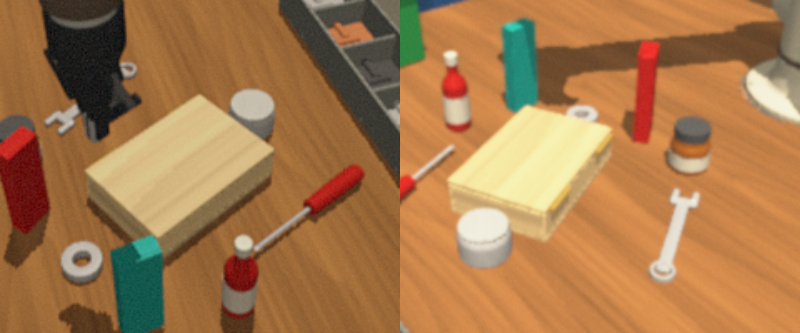

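The lid sits flat on the rim (centre about (180,170) in the side half), the things around the case look unmoved, and the arm is clear. Handing in.

```bash
python3 -c "
from workcell import ticket
print(ticket.job_done())"
```

```text
the job is handed in; nothing more can be done
None
```

The honing block was pushed over and lies flat in its bay, leather up; the lid is pushed fully shut, nothing else looks moved in the pictures, and I handed the job in at about 12 s.

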